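Seat the filter cover of a dish incubator and hold it home

TASK

Open the clear lid of the incubator's filter bay until it lies back on its stop. The filter cover inside stands proud because its quarter-turn wing was left askew, so that the pin under it cannot enter its slot: turn the wing into line with the two small ribs on the cover, then press the cover fully home on its frame. Finish with the gripper still holding the cover down there and the wing still in line, not locked, because I want to look round the new gasket before I lock it; leave the other things on the bench and on the incubator where they are.

Things in the scene. Friction and masses are not known exactly. Their poses are not given: they have to be found in the camera images.
- incubator: White dish incubator fixed on the bench. Origin on the bench under the middle of its filter bay (its right part); x points to its rear, away from the robot, y left, z up. It spans x -93 to 140, y -83 to 285 mm, 120 mm high. The bay is an open well, inside x -85 to 42, y -75 to 75 mm, floor at 50 mm, walls 8 mm thick; to its left are two dish chambers with lids 128 mm high.
- lid (a joint): Angle of the clear lid over the filter bay: 0 shut (level), grows as it opens towards the rear, 1.80 at rest on its stop, 13 degrees past upright. About 0.25 kg, free hinge with light damping: let go before upright it falls shut, let go past 1.65 it settles back on its stop.
- lid_handle (a point): Middle of the lid's round black bar handle: 10 mm thick, 80 mm clear between its two posts, lying in the lid's plane 33 mm in front of the lid's front edge, with 28 mm free between bar and lid. y lies along the bar; x and z turn with the lid. 123 mm high with the lid shut.
- lid_hinge (a point): On the lid's hinge axis, middle of the lid's rear edge, 120.5 mm high; the axis runs along the incubator's y. The bar handle lies 176 mm from it. The lid is a plate 143 x 166 x 5 mm.
- cover (a joint): Angle of the filter cover, hooked in (hinged) at its rear edge: 0 fully home on its frame; 0.14 sprung up, as at the start (wing 9 mm, front edge 14 mm proud). Springs lift it: at the wing it takes 4 N to start and 8 N to reach home, and it rises again if let go. With the wing over 0.25 askew its pin meets the plate below and the cover goes down only about 1 mm.
- filter_cover: Aluminium filter cover, 100 x 110 x 5 mm, carrying the wing. Origin on its hinge axis, middle of its rear edge, underside: at x 35, y 0, z 66 mm of the incubator. x to the rear, z out of the plate. The wing's axis stands on it at x -65, y 0. Two ribs 3 mm wide, before and behind the wing, lie along its x over the line of the slot below.
- cover_front (a point): Top of the low lip in the middle of the cover's front edge, at x -96, z 10 mm of the cover; 76 mm high when the cover is home.
- wing (a joint): Turn of the wing fastener: 0 with the wing along the cover's x, in line with the ribs and the slot; grows clockwise seen from above; starts at 0.75 to 1.5. Turns freely 1.65 either way while the cover is up, friction 0.03 N m. Its pin enters the slot within about 0.22 of 0. With the cover home, turning it a quarter locks the cover.
- wing_top (a point): Middle of the wing's top. The wing is a black upright blade, 40 mm long (point x), 9 mm thick (point y), 22 mm high, on a round foot 34 mm across and 5 mm high; the cover's surface is 27 mm below this point. The point's z is the turning axis, square to the cover: it leans 0.14 to the rear while the cover is up.
- petri_dish: closed clear culture dish, 64 mm across, 14 mm high, on the rear dish-chamber lid of the incubator; origin under its centre. Bystander: leave it.
- tip_box: pipette-tip box, 82 x 120 x 62 mm, on the bench to the right of the incubator; origin under its centre. Bystander: leave it.
- amber_bottle: amber glass reagent bottle, 68 mm across, 150 mm high, right of the incubator's rear; origin under its centre. Bystander: leave it.
- white_jar: white jar, 60 mm across, 85 mm high, in front of the incubator's left half; origin under its centre. Bystander: leave it.
- culture_flask: clear flat culture flask lying down, 110 x 83 x 34 mm plus a neck and cap along its +x, front right; origin under its body's centre. Bystander: leave it.
- tweezers: steel tweezers, 130 mm long, 5 mm thick, lying along their x in front of the lid's handle; origin under their middle. Bystander: leave it.
- tube_rack: white tube rack, 85 x 170 mm, 93 mm high over the capped tubes, far right; origin under its centre. Bystander: leave it.

How it is judged:
By the outcome, as a careful person would: the job done as asked, in the order asked, and still so for the second after the job is handed in, while the arm keeps its last pose, push and grip.
It also fails if it takes over 45 s, if anything falls off the work surface, if the arm or the gripper's body presses on something with over 40 N, if the wrist force passes 120 N, or if a joint passes its speed limit or range.

ROBOT

A 6-joint arm with a two-finger parallel gripper is mounted at the origin on the work surface. World frame = base frame: x ahead of the robot, y to its left, z up, the work surface at z = 0. Lengths are in m, angles in degrees, forces in N, time in s.
With the tool pointing down it reaches from about 0.25 to 0.725 m from the base axis. Payload 9.7 kg.
Tool frame: the origin (TCP) lies midway between the tips of the shut fingers; the grasp point (between the pads) lies 19 mm behind it; z points along the fingers, y is the line along which they close (so a half turn about z gives the same grasp; the last joint's range is limited). The gripper opens to 85 mm and grips with 20 to 120 N. Pads are 22 mm wide; open, the fingers measure 114 mm over their backs; the gripper's body (76 mm by 85 mm) begins 54 mm behind the grasp point. The pads swing forward as they close: fully open they stand 13 mm farther back than shut.
Start: joints at [64.458, 4.979, 10.078, 95.1, 0, 90], TCP at [0.237, 0.496, 0.231] pointing down, gripper open.
Joint ranges: [-179.16, 179.16], [-48.56, 103.87], [-65.8, 70.77], [-126.05, 130.52], [-82.76, 87.17], [-180, 180]. Speed limits (degrees/s): [127.2, 127.2, 147.25, 180, 180, 180].

INTERFACE

Orientations are given as [roll, pitch, yaw] about the fixed x, y, z axes, in that order (R = Rz(yaw) Ry(pitch) Rx(roll)).
In Python, from workcell import * gives the robot as it stands.
- The arm moves only by the tool servo_tool, never from a script. Its argument "moves" is a list of rows, each a list of 4 numbers: the shift along the world's x, y, z in cm, then the turn about the world's z in rad. A call has 1 to 20 rows; each row is the pose to reach, as a shift and turn from the pose commanded when the call began; what a row does not reach only later rows make up. A row lasts 1/12 s, in which the tool goes at most 41.7 mm and 7.16 degrees, less where a joint would pass 70% of its speed; a pose out of reach is approached as far as the arm can. A call with a gripper value outside its range is refused whole. "claw" is the closure, from 0 (fully open) to 1 (shut), set as the call begins (left out, the last holds). The fingers move at their own pace and stop on an object; "force" is the grip in N (left out, the last holds). Time passes only in rows, so rows that repeat a pose let the fingers close. It gives the time, the measured TCP pose, the force, the opening and the grip force at its end, in the units of the state.
- get_obs(): the state, without advancing time (a new reading comes with each control period).
- camera(name): name is "side" or "top" or "wrist"; returns the picture (400x640x3 uint8, red, green, blue); there is no depth.
- get_calibration(name): a dict with "fx", "fy", "cx", "cy" (pixels), "rvec" (rotation vector, rad) and "tvec" (3), from world to camera coordinates, as OpenCV has them; the wrist camera has in their place "tool_from_camera" (4x4, takes a point from camera to tool coordinates, whose origin is the TCP and whose axes are the flange's). Camera axes: x right, y down, z forward; pixel columns grow to the right and rows downward; lengths in m; the calibration is good to about 2 mm. The wrist camera is an equidistant fisheye: a pixel r from the principal point sees the ray r / f radians off the axis. A picture is of the moment at which its call begins: read the wrist's pose just before it. get_calibration takes no time and is no camera call.
- job_done(): hands the job in; it is judged then, once.
The state is a dict: "time": time; "q": joint angles; "qd": joint speeds; "joint_efforts": joint torques, N m; "ee_pos": TCP position; "tcp_rot": TCP orientation; "wrist_force": force on the tool from outside, world axes, zero at the start; "torque": the same for the moment, N m; "opening": finger opening in m; "grasp_force": force on a finger pad.
Only numpy, scipy, OpenCV 4.12 (cv2) and the standard library are available. Lean on these libraries where they do the work, as an engineer would, in place of code of your own. Each camera call takes 0.05 s, during which the arm holds its last target. There are 200 camera calls.

## Working session

There is one attempt and no reset: what is moved stays moved. The work goes in short steps, Python scripts to look and compute and a tool call to move; the robot and the scene stay as the last step left them, time stands still between calls to the robot, and variables do not carry over. Pictures are saved under pics/ and viewed, at most 10 in all, crops included, and the job is handed in when it is done.

Besides the shell and the picture viewer there is one more tool, called after "Request:" as name(argument=value, ...), one argument or row to a line, values as JSON. servo_tool: Moves the arm, as the interface text tells. Its arguments: {"type":"object","properties":{"moves":{"type":"array","items":{"type":"array","items":{"type":"number"}}},"claw":{"type":"number"},"force":{"type":"number"}},"required":["moves"]}

```bash
mkdir -p pics; ls; cat > h.py <<'E'
from workcell import *
import numpy as np, cv2
def cal(n):
    c=get_calibration(n); K=np.array([[c['fx'],0,c['cx']],[0,c['fy'],c['cy']],[0,0,1.]])
    R=cv2.Rodrigues(np.array(c['rvec'],float))[0]; return K,R,np.array(c['tvec'],float).ravel()
def ray(n,u,v):
    K,R,t=cal(n); d=R.T@np.linalg.solve(K,[u,v,1]); return -R.T@t,d/np.linalg.norm(d)
def onz(n,u,v,z):
    o,d=ray(n,u,v); return o+d*(z-o[2])/d[2]
def proj(n,P):
    K,R,t=cal(n); p=K@(R@np.asarray(P,float)+t); return p[:2]/p[2]
def cross(a,b):
    (o1,d1),(o2,d2)=a,b
    s=np.linalg.lstsq(np.c_[d1,-d2],o2-o1,rcond=None)[0]
    p,q=o1+s[0]*d1,o2+s[1]*d2; return (p+q)/2,np.linalg.norm(p-q)
E
python3 - <<'E'
from h import *
print(get_obs())
for n in ('top','side'):
    im=camera(n); cv2.imwrite(f'pics/{n}0.png',im[:,:,::-1]); K,R,t=cal(n); print(n,-R.T@t,R[2],K[0,0])
print(get_calibration('wrist'))
E
```

```text
pics
{'time': 0.0, 'q': array([ 6.44593557e+01,  5.01076944e+00,  1.00348622e+01,  9.50999874e+01,
       -3.19524794e-04,  9.00045218e+01]), 'qd': array([-0.05305025, -0.03526444,  0.00435064,  0.11421036, -0.04666146,
        0.03534895]), 'joint_efforts': array([-1.79231436e-03, -5.20399511e+01,  4.64798033e+01,  1.66562176e-02,
       -1.63733739e-04,  2.12645961e-05]), 'ee_pos': array([0.23703522, 0.4960451 , 0.2305899 ]), 'tcp_rot': array([-1.79924105e+02,  3.25514094e-04,  1.54454834e+02]), 'wrist_force': array([-0.55420495,  0.54053098,  0.29943369]), 'torque': array([ 0.03128396,  0.02483038, -0.02426136]), 'grasp_force': 0.0, 'opening': 0.08535446813716344}
top [ 0.45126052 -0.06497111  1.22325405] [ 0.10803357 -0.01241785 -0.99406969] 491.81049362886586
side [-0.16753325 -0.74864757  0.80970242] [ 0.60976608  0.54307042 -0.57728663] 498.21104773382467
{'fx': 309.70691628693146, 'fy': 309.70691628693146, 'cx': 322.690498926617, 'cy': 203.05170726792915, 'tool_from_camera': array([[ 1.31258358e-04, -9.53705233e-01, -3.00742932e-01,
         7.66262577e-02],
       [ 9.99999144e-01,  5.16789002e-04, -1.20237615e-03,
         4.67424173e-04],
       [ 1.30213307e-03, -3.00742516e-01,  9.53704484e-01,
        -1.43166241e-01],
       [ 0.00000000e+00,  0.00000000e+00,  0.00000000e+00,
         1.00000000e+00]])}
```

View pics/top0.png

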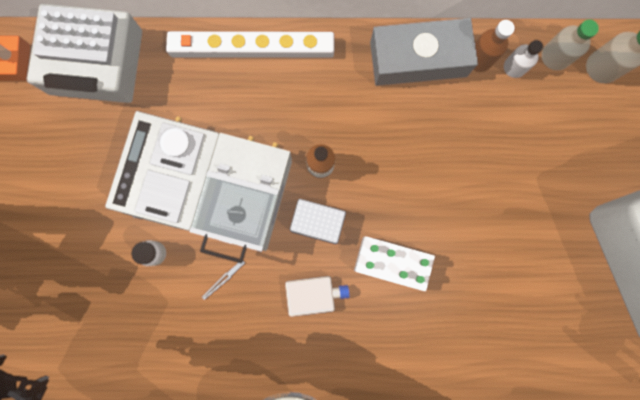

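View pics/side0.png

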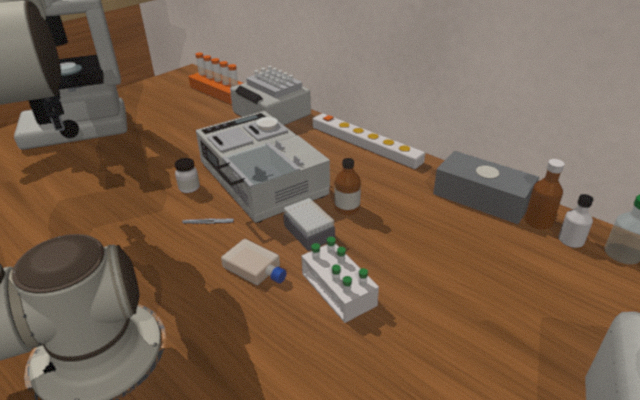

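The top view shows the incubator at (105–290, 112–250), the handle bar from about (202,251) to (243,261), and the wing near (237,211). In the side view the bay is near (265,165). I'll enlarge both.

```bash
python3 - <<'E'
from h import *
a=cv2.imread('pics/top0.png')[105:275,100:300]; b=cv2.imread('pics/side0.png')[105:230,185:345]
a=cv2.resize(a,None,fx=3,fy=3,interpolation=cv2.INTER_CUBIC)
cv2.imwrite('pics/c_top.png',a); 
cv2.imwrite('pics/c_side.png',cv2.resize(b,None,fx=4.5,fy=4.5,interpolation=cv2.INTER_CUBIC))
E
```

```text
(no output)
```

View pics/c_top.png

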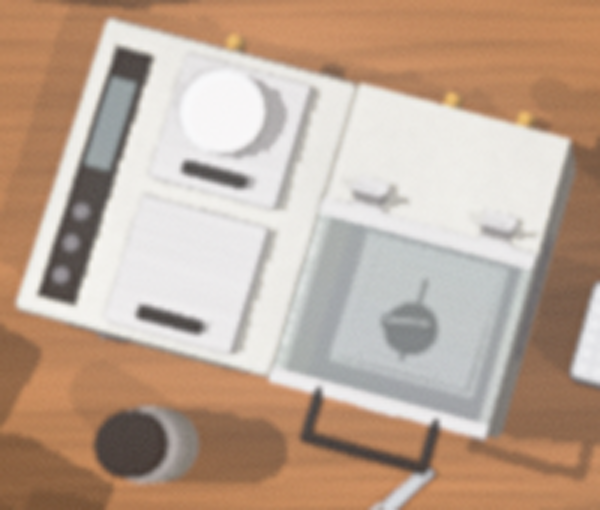

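View pics/c_side.png

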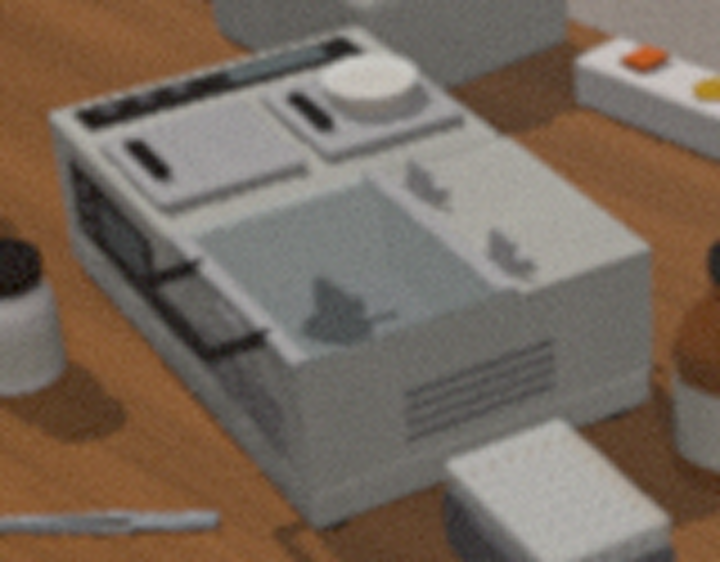

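The top crop shows the handle bar from (305,437) to (428,468) and the blade about 8° off the image's horizontal at (410,325). The ribs run from (425,280) to (402,358). In the side crop the bar runs from (150,287) to (210,357).

```bash
python3 - <<'E'
from h import *
T=lambda u,v:('top',100+u/3,105+v/3)
S=lambda u,v:('side',185+u/4.5,105+v/4.5)
tc=[(110,18),(573,140),(488,438),(17,305)]
P=np.array([onz(*T(*c),.12) for c in tc]); print(P.round(4))
loc=np.array([[140,285],[140,-83],[-93,-83],[-93,285]])/1000
# 2D rigid fit
A=loc-loc.mean(0);B=P[:,:2]-P[:,:2].mean(0)
yaw=np.arctan2((A[:,0]*B[:,1]-A[:,1]*B[:,0]).sum(),(A*B).sum())
R=np.array([[np.cos(yaw),-np.sin(yaw)],[np.sin(yaw),np.cos(yaw)]]);t=P[:,:2].mean(0)-R@loc.mean(0)
print('yaw',np.degrees(yaw),'t',t,'res',(loc@R.T+t-P[:,:2])*1000)
for a,b in [((305,437),(150,287)),((428,468),(210,357))]:
    X,e=cross(ray(*T(*a)),ray(*S(*b))); print('bar',X.round(4),e.round(4),(R.T@(X[:2]-t)).round(4), onz(*T(*a),.123).round(4))
for c in [((488,438),(302,360)),((573,140),(645,250))]:
    X,e=cross(ray(*T(*c[0])),ray(*S(*c[1]))); print('corner',X.round(4),e.round(4))
print('expected handle',R@[(50+5.-176)/1000,0]+t, 'wing',R@[-.03,0]+t)
w=[onz(*T(*c),.102) for c in [(385,325),(432,323)]]; print(w, np.degrees(np.arctan2(*(w[1]-w[0])[1::-1])))
w=[onz(*T(*c),.08) for c in [(425,280),(402,358)]]; print(w, np.degrees(np.arctan2(*(w[0]-w[1])[1::-1])))
E
```

```text
[[ 0.7864  0.3462  0.12  ]
 [ 0.6911 -0.0078  0.12  ]
 [ 0.4658  0.0546  0.12  ]
 [ 0.566   0.4073  0.12  ]]
yaw -15.473751098342548 t [0.57773454 0.10899911] res [[ 2.28991793  0.14379622]
 [-0.61181923 -0.55089575]
 [ 0.19777045 -0.81337871]
 [-1.87586915  1.22047825]]
bar [0.4691 0.1891 0.1176] 0.0053 [-0.1261  0.0482] [0.4669 0.1896 0.123 ]
bar [0.4433 0.099  0.1217] 0.0014 [-0.127  -0.0455] [0.4438 0.0984 0.123 ]
corner [0.4668 0.0528 0.1279] 0.0031
corner [ 0.6896 -0.0058  0.1179] 0.0054
expected handle [0.46112046 0.14128153] wing [0.54882196 0.11700301]
[array([0.55190288, 0.13567505, 0.102     ]), array([0.55333827, 0.09998932, 0.102     ])] -87.6966297514417
[array([0.58898059, 0.10912118, 0.08      ]), array([0.52819344, 0.1260449 , 0.08      ])] -15.557707399238007
```

Request:
servo_tool(
  moves=[
    [21.9, -35.2, 0, -1.396],
    [21.9, -35.2, 0, -1.396],
    [21.9, -35.2, 0, -1.396],
    [21.9, -35.2, 0, -1.396],
    [21.9, -35.2, 0, -1.396],
    [21.9, -35.2, 0, -1.396],
    [21.9, -35.2, 0, -1.396],
    [21.9, -35.2, 0, -1.396],
    [21.9, -35.2, 0, -1.396],
    [21.9, -35.2, 0, -1.396],
    [21.9, -35.2, -1, -1.396],
    [21.9, -35.2, -2, -1.396],
    [21.9, -35.2, -3, -1.396],
    [21.9, -35.2, -3, -1.396],
    [21.9, -35.2, -3, -1.396],
    [21.9, -35.2, -3, -1.396],
  ],
  claw=0.72,
  force=30,
)

```text
time: 1.43
ee_pos: [0.4557, 0.1452, 0.2015]
tcp_rot: [180.0, -0.0, 74.7]
wrist_force: [0.6, 0.5, -0.5]
opening: 0.0239
grasp_force: 0.0
```

```bash
cat >> h.py <<'E'
from scipy.spatial.transform import Rotation as Ro
C=get_calibration('wrist');TC=np.array(C['tool_from_camera'])
def wT(o):
    T=np.eye(4);T[:3,:3]=Ro.from_euler('xyz',o['tcp_rot'],degrees=True).as_matrix();T[:3,3]=o['ee_pos'];return T@TC
def wray(T,u,v):
    x=np.array([u-C['cx'],v-C['cy']])/C['fx'];r=np.linalg.norm(x)
    d=np.r_[x/r*np.sin(r),np.cos(r)] if r>1e-9 else np.array([0,0,1.]);return T[:3,3],T[:3,:3]@d
def wproj(T,P):
    p=T[:3,:3].T@(np.asarray(P,float)-T[:3,3]);r=np.hypot(p[0],p[1]);th=np.arctan2(r,p[2])
    return np.array([C['cx'],C['cy']])+C['fx']*th*p[:2]/r
def wz(T,u,v,z):
    o,d=wray(T,u,v);return o+d*(z-o[2])/d[2]
YAW=np.radians(-15.5);ORG=np.array([.5777,.1090])
def loc(X):
    c,s=np.cos(YAW),np.sin(YAW);return np.array([[c,s],[-s,c]])@(np.asarray(X)[:2]-ORG)
def wld(x,y):
    c,s=np.cos(YAW),np.sin(YAW);return np.array([[c,-s],[s,c]])@[x,y]+ORG
def wshot(n):
    o=get_obs();im=camera('wrist');cv2.imwrite(f'pics/{n}.png',im[:,:,::-1])
    import json;json.dump([list(o['ee_pos']),list(o['tcp_rot'])],open(f'pics/{n}.json','w'));return o,im
E
python3 - <<'E'
from h import *
o,im=wshot('w1');T=wT(o);print(o['time'],o['ee_pos'],o['tcp_rot'],o['q'],o['opening'])
for y in (.045,0,-.045): print(wproj(T,[*wld(-.1265,y),.123]))
for X in ([-.093,-.083,.12],[-.03,0,.1]): print(wproj(T,[*wld(*X[:2]),X[2]]))
E
```

```text
1.4333 [0.4556672  0.14521594 0.2015107 ] [ 1.79998335e+02 -3.79619833e-03  7.46983166e+01] [ 1.76751294e+01 -5.35034463e+00 -3.53230284e+00  9.18145788e+01
  2.27832430e-03  1.22976813e+02] 0.02387361758877917
[323.56230888 155.99558462]
[323.30529213 214.82676251]
[323.06545073 266.67192799]
[360.74760031 301.73041533]
[434.25892716 205.74165335]
```

View pics/w1.png

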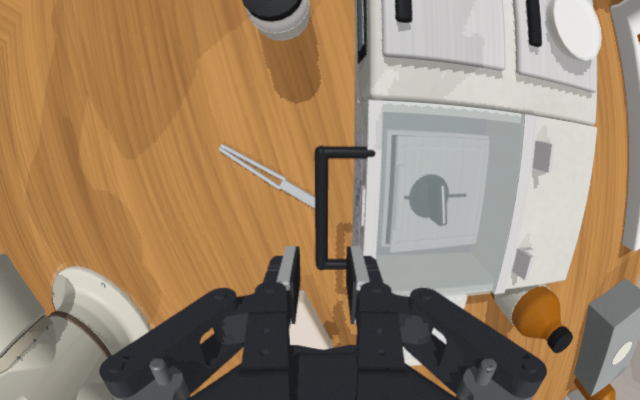

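The wrist view shows the bar at column about 321, rows 148–268, centred between the fingers (inner faces near 297 and 347). The measured pose holds, so I'll descend and grip.

Request:
servo_tool(
  moves=[
    [0, 0, -3, 0],
    [0, 0, -6, 0],
    [0, 0, -8, 0],
    [0, 0, -9.5, 0],
    [0, 0, -9.5, 0],
    [0, 0, -9.5, 0],
  ],
)

```text
time: 1.98
ee_pos: [0.4559, 0.1446, 0.1066]
tcp_rot: [-180.0, 0.0, 74.6]
wrist_force: [0.5, -0.6, 0.3]
opening: 0.0237
grasp_force: 0.0
```

Request:
servo_tool(
  moves=[
    [0, 0, 0, 0],
    [0, 0, 0, 0],
    [0, 0, 0, 0],
    [0, 0, 0, 0],
    [0, 0, 0, 0],
    [0, 0, 0, 0],
  ],
  claw=1,
  force=30,
)

```text
time: 2.48
ee_pos: [0.4545, 0.1453, 0.1077]
tcp_rot: [-179.8, -0.1, 74.6]
wrist_force: [-13.1, 4.8, 5.3]
opening: 0.0088
grasp_force: 30.3
```

```bash
python3 - <<'E'
from h import *
o=get_obs();print(o['ee_pos'],loc(o['ee_pos']),o['wrist_force'])
r=.176;a0=np.arctan2(.0025,.176)
for th in np.arange(.1,1.81,.1):
    dx=r-r*np.cos(th);dz=r*np.sin(th)
    print(round(th,2),(100*dx*np.array([np.cos(YAW),np.sin(YAW)])).round(2),round(100*dz,2))
E
```

```text
[0.45454103 0.14526932 0.10773494] [-0.12837229  0.00203742] [-13.10537345   4.80801157   5.33498905]
0.1 [ 0.08 -0.02] 1.76
0.2 [ 0.34 -0.09] 3.5
0.3 [ 0.76 -0.21] 5.2
0.4 [ 1.34 -0.37] 6.85
0.5 [ 2.08 -0.58] 8.44
0.6 [ 2.96 -0.82] 9.94
0.7 [ 3.99 -1.11] 11.34
0.8 [ 5.14 -1.43] 12.63
0.9 [ 6.42 -1.78] 13.79
1.0 [ 7.8  -2.16] 14.81
1.1 [ 9.27 -2.57] 15.69
1.2 [10.81 -3.  ] 16.4
1.3 [12.42 -3.45] 16.96
1.4 [14.08 -3.9 ] 17.34
1.5 [15.76 -4.37] 17.56
1.6 [17.46 -4.84] 17.59
1.7 [19.15 -5.31] 17.45
1.8 [20.81 -5.77] 17.14
```

Request:
servo_tool(
  moves=[
    [-0.15, 0.04, 0.1, 0],
    [-0.07, 0.02, 1.8, 0],
    [0.19, -0.05, 3.6, 0],
    [0.61, -0.17, 5.3, 0],
    [1.2, -0.33, 6.95, 0],
    [1.93, -0.54, 8.5, 0],
    [2.8, -0.78, 10.0, 0],
    [3.8, -1.07, 11.4, 0],
    [5.0, -1.4, 12.7, 0],
    [5.0, -1.4, 12.7, 0],
  ],
)

```text
time: 3.32
ee_pos: [0.5079, 0.1307, 0.237]
tcp_rot: [179.8, -0.2, 74.5]
wrist_force: [-7.2, 3.9, 6.7]
opening: 0.0085
grasp_force: 31.2
```

```bash
python3 - <<'E'
from h import *
o=get_obs();print(o['ee_pos'],loc(o['ee_pos']),o['wrist_force'],o['torque'],o['opening'],o['grasp_force'])
E
```

```text
[0.50785112 0.13065615 0.23703966] [-0.07309586  0.00220222] [-7.20041146  3.85759184  6.69504284] [1.01524163 1.61325642 0.06094798] 0.008543666326125271 31.163266897201538
```

Request:
servo_tool(
  moves=[
    [1.3, -0.35, 1.2, 0],
    [2.7, -0.73, 2.2, 0],
    [4.1, -1.14, 3.1, 0],
    [5.7, -1.57, 3.8, 0],
    [7.3, -2.02, 4.3, 0],
    [8.9, -2.47, 4.7, 0],
    [10.6, -2.94, 4.9, 0],
    [12.3, -3.4, 5.0, 0],
    [13.2, -3.65, 4.9, 0],
    [14.0, -3.9, 4.8, 0],
    [14.8, -4.1, 4.7, 0],
    [14.8, -4.1, 4.7, 0],
    [14.8, -4.1, 4.7, 0],
  ],
)

```text
time: 4.4
ee_pos: [0.6551, 0.0899, 0.2818]
tcp_rot: [179.8, -0.1, 74.5]
wrist_force: [2.3, 4.4, 5.5]
opening: 0.0082
grasp_force: 31.3
```

```bash
python3 - <<'E'
from h import *
o=get_obs();print(o['ee_pos'],loc(o['ee_pos']),o['wrist_force'],o['torque'],o['opening'],o['grasp_force'])
d=loc(o['ee_pos'])[0]+.1284; print('th',np.arccos(1-d/.176))
im=camera('side');cv2.imwrite('pics/s2.png',cv2.resize(im[60:230,170:350,::-1],None,fx=3.5,fy=3.5,interpolation=cv2.INTER_CUBIC))
E
```

```text
[0.65506993 0.08992982 0.28177588] [0.07965231 0.00229961] [2.25894765 4.35646769 5.46478392] [ 0.81055286 -0.49974479  0.02296877] 0.008198450066183553 31.286045908927917
th 1.7539337194664866
```

View pics/s2.png

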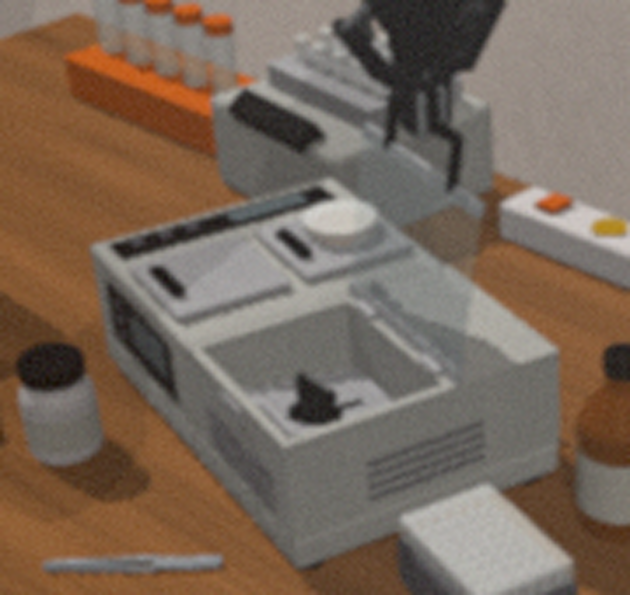

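The lid stands at about 1.75 with its bar held at (450,130). Next I release, lift away and look at the wing from above.

Request:
servo_tool(
  moves=[
    [0, 0, 0, 0],
    [0, 0, 0, 0],
    [0, 0, 0, 0],
    [0, 0, 0, 0],
    [0, 0, 2, 0],
    [0, 0, 4, 0],
    [0, 0, 5.5, 0],
    [0, 0, 5.5, 0],
    [-3, -0.8, 5.5, 0],
    [-6, -1.6, 5.5, 0],
    [-9, -2.4, 4, 0],
    [-11.7, -3.2, 0, 0],
    [-11.7, -3.2, -4, 0],
    [-11.7, -3.2, -6, 0],
    [-11.7, -3.2, -6, 0],
    [-11.7, -3.2, -6, 0],
  ],
  claw=0.5,
)

```text
time: 5.78
ee_pos: [0.5361, 0.057, 0.2194]
tcp_rot: [-179.9, 0.1, 74.5]
wrist_force: [0.4, 0.1, -0.8]
opening: 0.0427
grasp_force: 0.0
```

```bash
python3 - <<'E'
from h import *
o,im=wshot('w2');print(o['time'],o['ee_pos'],loc(o['ee_pos']),o['wrist_force'],o['opening'])
T=wT(o);print(wproj(T,[*wld(-.025,0),.107]),wproj(T,[*wld(-.06,0),.08]),wproj(T,[*wld(.09,0),.292]))
s=camera('side')[60:230,170:350,::-1]
cv2.imwrite('pics/w2v.png',np.vstack([im[:,:,::-1],]))
cv2.imwrite('pics/s3.png',s)
a=cv2.resize(im[60:320,200:560,::-1],(554,400),interpolation=cv2.INTER_CUBIC);b=cv2.resize(s,(240,227))
c=np.zeros((400,794,3),np.uint8);c[:,:554]=a;c[:227,554:]=b;cv2.imwrite('pics/v2.png',c)
E
```

```text
5.7833 [0.53608384 0.057034   0.21940425] [-0.02621529 -0.06119746] [ 0.37288835  0.14024757 -0.79811328] 0.042733197537314166
[324.1017294  127.41263906] [285.50452685 125.93198324] [636.98055273 186.97881285]
```

View pics/v2.png

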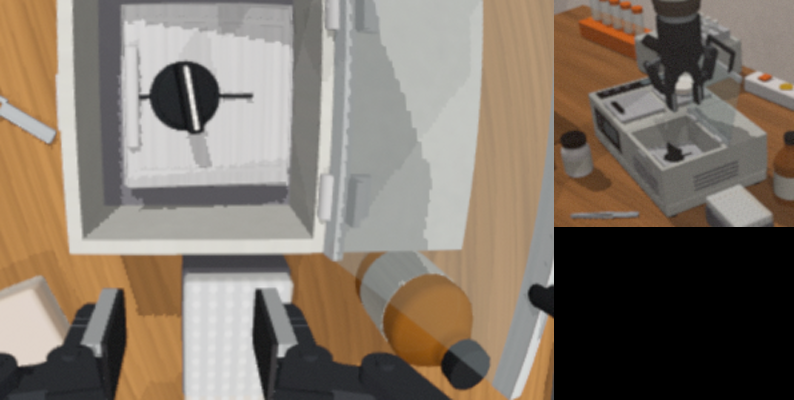

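The lid lies back with its handle at the right edge (540,300), and nothing else has moved. The wing's foot is at about (185,95), its white-topped blade runs from (184,68) to (194,130), and the ribs lie along row 96. A second wrist position gives me the height and angle.

Request:
servo_tool(
  moves=[
    [-2.4, 0.7, 0, 0],
    [-4.8, 1.3, 0, 0],
    [-4.8, 1.3, 0, 0],
    [-4.8, 1.3, 0, 0],
  ],
)

```text
time: 6.22
ee_pos: [0.4899, 0.0707, 0.223]
tcp_rot: [179.8, -0.1, 74.5]
wrist_force: [0.3, -0.5, -0.2]
opening: 0.0424
grasp_force: 0.0
```

```bash
python3 - <<'E'
from h import *
o,im=wshot('w3');T=wT(o);c=wproj(T,[*wld(-.025,0),.107]);print(o['ee_pos'],c)
import json
a=cv2.imread('pics/w2.png');b=im[:,:,::-1]
out=[]
for I,(u,v) in((a,(322,123)),(b,c)):
    u,v=int(u),int(v);print(u-35,v-35);out.append(cv2.resize(I[v-35:v+35,u-35:u+35],(390,390),interpolation=cv2.INTER_CUBIC))
cv2.imwrite('pics/v3.png',np.hstack(out))
E
```

```text
[0.48991884 0.07071405 0.22299503] [380.49479794 129.38681325]
287 88
345 94
```

View pics/v3.png

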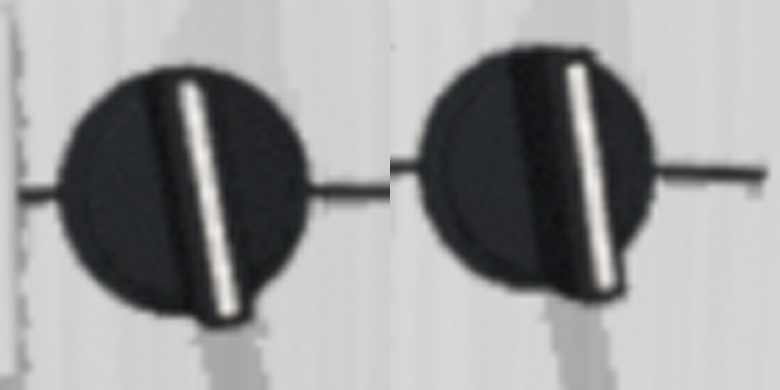

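The blade's white top line runs from (189,88) to (230,312) in the left view and from (576,70) to (606,286) in the right. The dark ribs are at rows 191–195 and 166–174.

```bash
python3 - <<'E'
from h import *
import json
L=[]
for n,(u0,v0),pts in(('w2',(287,88),[(189,88),(230,312),(345,191),(40,195)]),('w3',(345,94),[(186,70),(216,286),(350,174),(10,166)])):
    p,r=json.load(open(f'pics/{n}.json'));T=wT(dict(ee_pos=p,tcp_rot=r))
    L.append([(T,u0+(u+.5)/5.571-.5,v0+(v+.5)/5.571-.5) for u,v in pts])
X=[]
for i in(0,1):
    x,e=cross(wray(*L[0][i]),wray(*L[1][i]));X.append(x);print(x.round(4),e.round(4),loc(x).round(4))
m=(X[0]+X[1])/2;print('mid',m,loc(m))
for k in(0,1):
    E=[wz(*L[k][i],m[2]) for i in(0,1)];d=E[1]-E[0];print('blade',np.linalg.norm(d),np.degrees(np.arctan2(d[1],d[0])))
    E=[wz(*L[k][i],.08) for i in(2,3)];d=E[0]-E[1];print('rib',E[0],E[1],np.degrees(np.arctan2(d[1],d[0])))
o=get_obs();print(o['ee_pos'],o['tcp_rot'])
E
```

```text
[0.5561 0.1355 0.1086] 0.0002 [-0.0279  0.0197]
[0.553  0.1019 0.1059] 0.0002 [-0.0219 -0.0135]
mid [0.5545618  0.11865768 0.1072468 ] [-0.02487757  0.00312302]
blade 0.03380728317613037 -95.24291001379143
rib [0.57589822 0.11315463 0.08      ] [0.52799173 0.12582397 0.08      ] -14.8133028762074
blade 0.033269215316018404 -95.995433845012
rib [0.5845055  0.11080615 0.08      ] [0.52865433 0.12590013 0.08      ] -15.123122395738575
[0.49033178 0.07052985 0.22246406] [ 1.79805171e+02 -7.83386081e-02  7.45007941e+01]
```

Request:
servo_tool(
  moves=[
    [3, 2.4, 0, 0.1],
    [6.3, 4.9, 0, 0.173],
    [6.3, 4.9, -3, 0.173],
    [6.3, 4.9, -6, 0.173],
    [6.3, 4.9, -8, 0.173],
    [6.3, 4.9, -8, 0.173],
    [6.3, 4.9, -8, 0.173],
    [6.3, 4.9, -8, 0.173],
  ],
  claw=0.67,
)

```text
time: 6.93
ee_pos: [0.5533, 0.1193, 0.1422]
tcp_rot: [179.9, -0.0, 84.4]
wrist_force: [0.1, -1.0, 0.3]
opening: 0.0284
grasp_force: 0.0
```

```bash
python3 - <<'E'
from h import *
o=get_obs();print(o['ee_pos'],o['tcp_rot'],o['wrist_force'],o['opening'],o['q'])
E
```

```text
[0.55325598 0.11925187 0.1422378 ] [ 1.79875150e+02 -3.86347111e-02  8.43677944e+01] [ 0.14683256 -0.98613133  0.30268374] 0.028449477169640275 [ 1.21644452e+01  6.14435527e+00  1.48634336e+00  8.52113044e+01
 -1.37316627e-03  1.07796691e+02]
```

On target to within 1 mm. I'll descend to z of about 0.091 and close gently.

Request:
servo_tool(
  moves=[
    [0, 0, -2.5, 0],
    [0, 0, -4.2, 0],
    [0, 0, -5.1, 0],
    [0, 0, -5.1, 0],
    [0, 0, -5.1, 0],
    [0, 0, -5.1, 0],
  ],
)

```text
time: 7.43
ee_pos: [0.553, 0.1194, 0.0912]
tcp_rot: [179.9, -0.0, 84.4]
wrist_force: [-0.1, -0.5, 0.2]
opening: 0.0283
grasp_force: 0.0
```

Request:
servo_tool(
  moves=[
    [0, 0, 0, 0],
    [0, 0, 0, 0],
    [0, 0, 0, 0],
    [0, 0, 0, 0],
    [0, 0, 0, 0],
    [0, 0, 0, 0],
  ],
  claw=1,
  force=25,
)

```text
time: 7.93
ee_pos: [0.5525, 0.1195, 0.0898]
tcp_rot: [179.9, -0.0, 84.4]
wrist_force: [1.2, 2.1, 2.9]
opening: 0.0092
grasp_force: 23.9
```

Request:
servo_tool(
  moves=[
    [0, 0, 0, 0.1],
    [0, 0, 0, 0.2],
    [0, 0, 0, 0.3],
    [0, 0, 0, 0.4],
    [0, 0, 0, 0.5],
    [0, 0, 0, 0.6],
    [0, 0, 0, 0.7],
    [0, 0, 0, 0.8],
    [0, 0, 0, 0.9],
    [0, 0, 0, 1.0],
    [0, 0, 0, 1.1],
    [0, 0, 0, 1.2],
    [0, 0, 0, 1.3],
    [0, 0, 0, 1.4],
    [0, 0, 0, 1.4],
    [0, 0, 0, 1.4],
    [0, 0, 0, 1.4],
  ],
)

```text
time: 9.35
ee_pos: [0.5524, 0.1194, 0.0894]
tcp_rot: [180.0, 0.0, 164.4]
wrist_force: [3.5, 2.5, -0.3]
opening: 0.0081
grasp_force: 24.4
```

```bash
python3 - <<'E'
from h import *
o,im=wshot('w4');print(o['ee_pos'],o['tcp_rot'],o['wrist_force'],o['torque'],o['opening'])
cv2.imwrite('pics/v4.png',cv2.resize(im[130:350,200:460,::-1],None,fx=2.5,fy=2.5,interpolation=cv2.INTER_CUBIC))
E
```

```text
[0.55240762 0.11943804 0.08935948] [1.79970928e+02 2.50922864e-02 1.64420731e+02] [ 3.51881296  2.54527437 -0.2964162 ] [ 0.7036987  -0.55632219 -0.01505717] 0.008080625865787462
```

View pics/v4.png

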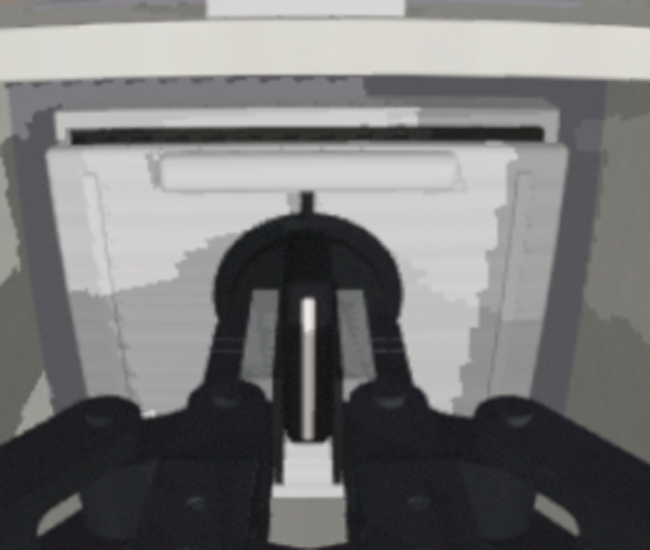

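The blade's white line at (307,300–440) is in line with the rib at (307,200). Now I press down along the cover's arc.

Request:
servo_tool(
  moves=[
    [0, 0, 0, 0],
    [-0.05, 0.01, -0.15, 0],
    [-0.1, 0.03, -0.3, 0],
    [-0.15, 0.04, -0.45, 0],
    [-0.2, 0.05, -0.6, 0],
    [-0.25, 0.06, -0.75, 0],
    [-0.3, 0.08, -0.9, 0],
    [-0.3, 0.08, -1.0, 0],
    [-0.3, 0.08, -1.0, 0],
    [-0.3, 0.08, -1.0, 0],
  ],
  force=40,
)

```text
time: 10.23
ee_pos: [0.5494, 0.1202, 0.0816]
tcp_rot: [179.9, 0.1, 164.6]
wrist_force: [-3.6, 2.2, 16.0]
opening: 0.0083
grasp_force: 48.6
```

```bash
python3 - <<'E'
from h import *
o=get_obs();print(o['ee_pos'],o['tcp_rot'],o['wrist_force'],o['torque'],o['opening'],o['grasp_force'])
E
```

```text
[0.5494386  0.12024528 0.081578  ] [1.79932713e+02 1.22732148e-01 1.64569832e+02] [-3.55757993  2.15046443 15.96624358] [0.38653324 0.33528803 0.00170421] 0.00830385604907747 48.5979437828064
```

Request:
servo_tool(
  moves=[
    [0, 0, -0.1, 0],
    [0, 0, -0.2, 0],
    [0, 0, -0.2, 0],
    [0, 0, -0.2, 0],
  ],
)

```text
time: 10.57
ee_pos: [0.5495, 0.1203, 0.0812]
tcp_rot: [179.9, 0.2, 164.6]
wrist_force: [-9.0, 2.2, 28.1]
opening: 0.0078
grasp_force: 50.2
```

```bash
python3 - <<'E'
from h import *
o,im=wshot('w5');print(o['ee_pos'],o['wrist_force'],o['torque'],o['opening'],o['grasp_force'])
cv2.imwrite('pics/v5.png',cv2.resize(im[130:350,200:460,::-1],None,fx=2.5,fy=2.5,interpolation=cv2.INTER_CUBIC))
E
```

```text
[0.54946841 0.12029131 0.08118468] [-9.04707481  2.1648666  28.10632895] [ 0.16056569  1.40555345 -0.01986276] 0.007781437430376923 50.16909420490265
```

View pics/v5.png

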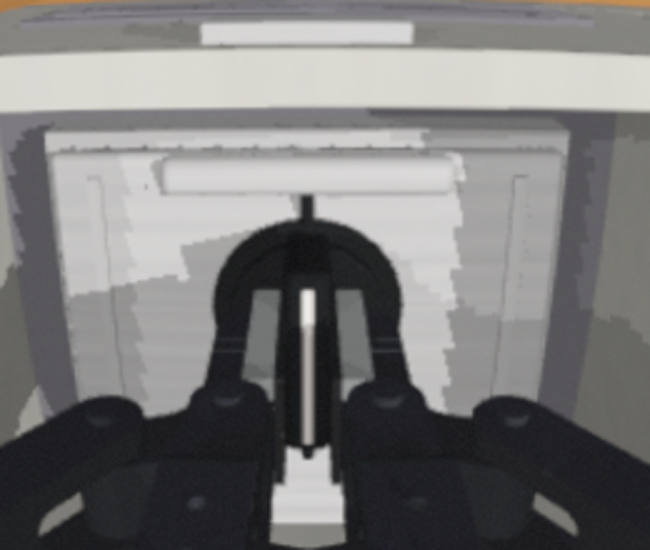

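The dark gap under the front edge has closed, and the wing at (307,290–440) is still in line with the rib. The contact is stiff: 2 mm more command gave 0.4 mm of motion. I'll ease the push slightly, check the lip height, then hand in.

Request:
servo_tool(
  moves=[
    [0.05, 0, 0.1, 0],
    [0.05, 0, 0.1, 0],
    [0.05, 0, 0.1, 0],
    [0.05, 0, 0.1, 0],
  ],
)

```text
time: 10.95
ee_pos: [0.5495, 0.1203, 0.0813]
tcp_rot: [179.9, 0.1, 164.6]
wrist_force: [-8.7, 1.7, 23.0]
opening: 0.0076
grasp_force: 49.5
```

```bash
python3 - <<'E'
from h import *
import json
o=get_obs();print(o['ee_pos'],o['wrist_force'],o['tcp_rot'])
for n in('w4','w5'):
    p,r=json.load(open(f'pics/{n}.json'));T=wT(dict(ee_pos=p,tcp_rot=r))
    for z in(.076,.078,.080,.090): print(n,z,((wproj(T,[*wld(-.061,.003),z])-[200,130])*2.5).round(1))
E
```

```text
[0.54946424 0.12029842 0.08125646] [-8.7285572   1.74162399 23.01275569] [1.79931938e+02 9.24055564e-02 1.64577700e+02]
w4 0.076 [304.  152.5]
w4 0.078 [303.9 155.1]
w4 0.08 [303.9 157.7]
w4 0.09 [303.6 171.7]
w5 0.076 [304.  178.1]
w5 0.078 [304.  181.1]
w5 0.08 [303.9 184.2]
w5 0.09 [303.8 200.8]
```

The lip's middle row was 171 before pressing, which means 0.090 m. It is now about 176, which means 0.075 m, so the cover is home.

```bash
python3 -c "
from workcell import *
print(job_done())"
```

```text
the job is handed in; nothing more can be done
None
```

The job is handed in at about 11 s: the lid lies back on its stop, the wing is in line with the ribs and unlocked, and the gripper is holding the cover fully home with about 23 N.

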